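# Tap the core pins home in three wax patterns

## Robot

A 6-joint arm with a two-finger parallel gripper is mounted at the origin on the work surface. World frame = base frame: x ahead of the robot, y to its left, z up, the work surface at z = 0. Lengths are in m, angles in rad, forces in N, time in s.
With the tool pointing down it reaches from about 0.375 to 0.9 m from the base axis. Payload 3.1 kg.
Tool frame: the origin (TCP) lies midway between the tips of the shut fingers; the grasp point (between the pads) lies 19 mm behind it; z points along the fingers, y is the direction in which the jaws open and shut (so a half turn about z gives the same grasp; the last joint's range is limited). The gripper opens to 87 mm and grips with 3 to 60 N. Pads are 19 mm wide; open, the fingers measure 117 mm over their backs; the gripper's body (75 mm by 190 mm) begins 51 mm behind the grasp point.
Start: joints at [1.016, 0.527, 1.433, -0, 1.181, -0.178], TCP at [0.23, 0.581, 0.223] pointing down, gripper open.
Joint ranges: [-3.08, 3.08], [-0.75, 2.2], [0.22, 2.44], [-1.43, 4.57], [0, 2.65], [-2.85, 2.85]. Speed limits (rad/s): [2.79, 2.79, 3.14, 3.14, 3.14, 3.14].

## Interface

Orientations are given as a unit quaternion [x, y, z, w].
In Python, from rig import robot gives the robot as it stands.
- The arm moves only by the tool move_arm, never from a script. Its argument "rows" is one flat list of numbers, 7 for each row, row after row: the shift along the world's x, y, z in mm, then the turn, a rotation vector about the world's x, y, z in rad, then the closure, from 0 (fully open) to 1 (shut). A call has 1 to 12 rows; each row shifts and turns the commanded pose from where the row before left it; what a row does not reach is not made up. A row lasts 1/10 s, in which the tool goes at most 50 mm and 8.59 degrees, less where a joint would pass 70% of its speed; a pose out of reach is approached as far as the arm can. A call with a gripper value outside its range is refused whole. The fingers move at their own pace and stop on an object; "grip_force" is the grip in N (left out, the last holds). Time passes only in rows, so rows that do not move let the fingers close. It gives the time, the measured TCP pose, the force and the opening at its end, in the units of the state.
- robot.get_obs(): the state, without advancing time (a new reading comes with each control period).
- robot.camera(name): name is "scene" or "top"; returns a dict with "color" (420x560x3 uint8, red, green, blue), "z_map" (420x560 float32, m along the optical axis (not along the pixel's ray), 0 where there is no reading), "camera_matrix" (3x3 intrinsics, pixels), "R" (3x3) and "t" (3): a world point X has camera coordinates R X + t. Camera axes: x right, y down, z forward; pixel columns grow to the right and rows downward; lengths in m; the calibration is good to about 2 mm. A picture is of the moment at which its call begins.
- robot.hand_in(): hands the job in, once; it reports no verdict.
Trained networks look in the newest picture that a camera, given by its name, has taken for a name from the list of things; names that differ only in an ending like _2 or _b are one class to them, and where a whole thing is asked for, a point or a joint stands for the part that bears it (a point fixed in the world has none). Each returns a list of dicts, best first, with "conf" (0 to 1); they miss things now and then, are a little off and sometimes report something else, mostly with a low value. They report only what shows in the picture. A call takes as long as a camera call. They do not tell look-alikes from the thing itself.
- robot.search_frame(camera, thing): "at" ([column, row] in pixels, amid what is visible of it).
- robot.spot_point(camera, thing): "at" ([column, row] in pixels: a listed point, or the origin of a listed thing).
The state is a dict: "time": time; "q": joint angles; "joint_velocities": joint speeds; "joint_torque": joint torques, N m; "position": TCP position; "tool_rot": TCP orientation; "ft_force": force on the tool from outside, world axes, zero at the start; "moment": the same for the moment, N m; "grip_width": finger opening in m.
Only numpy, scipy, OpenCV 4.12 (cv2) and the standard library are available. Lean on these libraries where they do the work, as an engineer would, in place of code of your own. Each camera call takes 0.05 s, during which the arm holds its last target.

## Task

Three green wax patterns on the white pad each have a round, rubber-capped steel core pin standing proud of their top. With the fingertips, lightly and without haste tap each pin straight down until its head rests on the wax, in this order: first the round vase, then the square plinth, last the long bracket. Do not lift, tip or shift the patterns, do not press hard, and leave everything else on the bench alone.

Things in the scene. Friction and masses are not known exactly. Their poses are not given: they have to be found in the camera images.
- vase: The round, fluted vase pattern, 96 mm across, closed flat top 68 mm across at 94 mm above its underside, 0.6 kg. Solid green wax over a plaster core, loose on the pad; must not be shifted or lifted. Origin: centre of its underside (which lies on the white pad, 12 mm above the bench). Its pin stands in the centre of the top.
- plinth: The square stepped plinth pattern, 105 x 105 mm at the foot, flat top 96 x 96 mm at 52 mm above its underside, 0.7 kg. Solid green wax over a plaster core, loose on the pad; must not be shifted or lifted. Origin: centre of its underside (which lies on the white pad, 12 mm above the bench). Its pin stands in the centre of the top.
- bracket: The long low bracket pattern with round ends, 156 mm long (own x) x 58 mm wide x 34 mm high, 0.55 kg. Solid green wax over a plaster core, loose on the pad; must not be shifted or lifted. Origin: centre of its underside (which lies on the white pad, 12 mm above the bench). Its pin stands 49 mm from the middle, towards +x of its own frame; small ribs 3 mm high cross the rest of its top.
- vase_pin (a joint): How far the core pin of the vase has gone down: 0 = fully proud (underside of its head 10 mm above the wax), 0.010 m = home, head resting on the wax. It starts between 0 and 0.003. It slides straight down against a steady friction of about 4 N, stays where it is left (no spring), and stops hard at 0.010.
- vase_pin_top (a point): Centre of the vase pin's flat top. Head: steel disc 22 mm across, 4 mm thick, under a soft black rubber cap 22 mm across, 8 mm thick. With the pin home this point is 12 mm above the wax top. The cap yields 1 mm per 5 N (5 mm at most) and springs back: press until about 10 N is felt, at 40 mm/s or less (faster hits the stop too hard; 30 N is too much).
- plinth_pin (a joint): How far the core pin of the plinth has gone down: 0 = fully proud (underside of its head 10 mm above the wax), 0.010 m = home, head resting on the wax. It starts between 0 and 0.003. It slides straight down against a steady friction of about 4 N, stays where it is left (no spring), and stops hard at 0.010.
- plinth_pin_top (a point): Centre of the plinth pin's flat top. Head: steel disc 22 mm across, 4 mm thick, under a soft black rubber cap 22 mm across, 8 mm thick. With the pin home this point is 12 mm above the wax top. The cap yields 1 mm per 5 N (5 mm at most) and springs back: press until about 10 N is felt, at 40 mm/s or less (faster hits the stop too hard; 30 N is too much).
- bracket_pin (a joint): How far the core pin of the bracket has gone down: 0 = fully proud (underside of its head 10 mm above the wax), 0.010 m = home, head resting on the wax. It starts between 0 and 0.003. It slides straight down against a steady friction of about 4 N, stays where it is left (no spring), and stops hard at 0.010.
- bracket_pin_top (a point): Centre of the bracket pin's flat top. Head: steel disc 22 mm across, 4 mm thick, under a soft black rubber cap 22 mm across, 8 mm thick. With the pin home this point is 12 mm above the wax top. The cap yields 1 mm per 5 N (5 mm at most) and springs back: press until about 10 N is felt, at 40 mm/s or less (faster hits the stop too hard; 30 N is too much).
- horn_a: Loose green wax cone, 34 mm across the foot, 62 mm tall, standing on the pad near the robot, left of the middle. Bystander; origin at its underside.
- horn_b: The same kind of cone, right of the middle. Bystander; origin at its underside.
- jar: Amber glass jar with steel cap, 60 mm across, 75 mm tall, far left of the pad. Bystander; origin at its underside.
- tin: Plain metal tin, 64 mm across, 60 mm tall, far right of the pad. Bystander; origin at its underside.
- spatula: Spatula with wooden handle lying on the bench beyond the pad. Bystander; origin at its underside, lying along its own x axis.
- brush: Brush with wooden handle lying on the bench right of the pad. Bystander; origin at its underside, lying along its own x axis.
- wax_pen: Wax pen with green handle, 180 mm long, lying on the bench left of the pad. Bystander; origin at its underside, lying along its own x axis.
Mind the look-alikes: they are no part of the job. Leave any purple look-alike of the plinth alone. Leave any purple look-alike of the vase alone.

How it is judged:
By the outcome, as a careful person would: the job done as asked, in the order asked, and still so for the second after the job is handed in, with the robot touching nothing.
It also fails if it takes over 51 s, if anything falls off the work surface, if the arm or the gripper's body presses on something with over 40 N, if the wrist force passes 120 N, or if a joint passes its speed limit or range.

## Working session

There is one attempt and no reset: what is moved stays moved. The work goes in short steps, Python scripts to look and compute and a tool call to move; the robot and the scene stay as the last step left them, time stands still between calls to the robot, and variables do not carry over. Pictures are saved under pics/ and viewed, and the job is handed in when it is done.

Besides the shell and the picture viewer there is one more tool, called after ">>>" by a JSON object that holds its "fn" and its "kwargs". move_arm: Moves the arm, as the interface text tells. Its arguments: {"type":"object","properties":{"rows":{"type":"array","items":{"type":"number"}},"grip_force":{"type":"number"}},"required":["rows"]}

```bash
mkdir -p pics; cat > h.py <<'E'
from rig import robot
import numpy as np, cv2
def snap(n,tag):
    c=robot.camera(n); cv2.imwrite(f'pics/{tag}.png',c['color'][:,:,::-1]); return c
def world(c,u,v,z=None):
    K=c['camera_matrix'];R=np.array(c['R']);t=np.array(c['t'])
    d=z if z else c['z_map'][int(round(v)),int(round(u))]
    return R.T@(d*(np.linalg.inv(K)@np.array([u,v,1]))-t)
def onplane(c,u,v,h):
    K=c['camera_matrix'];R=np.array(c['R']);t=np.array(c['t'])
    o=-R.T@t; r=R.T@(np.linalg.inv(K)@np.array([u,v,1])); return o+r*(h-o[2])/r[2]
E
python3 - <<'E'
from h import *
for n in('top','scene'):
    c=snap(n,n+'0')
    np.savez(n+'0.npz',**c)
    for th in('vase_pin_top','plinth_pin_top','bracket_pin_top'):
        for d in robot.spot_point(n,th)[:3]:
            print(n,th,d['at'],round(d['conf'],2),world(c,*d['at']).round(4))
    for th in('vase','plinth','bracket'):
        for d in robot.search_frame(n,th)[:3]: print(n,th,d['at'],round(d['conf'],2),world(c,*d['at']).round(4))
print(robot.get_obs())
E
```

```text
top vase_pin_top [418.8, 305.9] 0.49 [ 0.2825 -0.3235  0.1187]
top vase_pin_top [385.4, 217.1] 0.45 [ 0.5113 -0.2427  0.1312]
top plinth_pin_top [293.7, 194.9] 0.57 [ 0.5784 -0.0072  0.0848]
top plinth_pin_top [195.3, 315.5] 0.45 [0.2607 0.2582 0.0774]
top bracket_pin_top [187.8, 225.3] 0.54 [0.5016 0.2828 0.0617]
top vase [380.5, 221.9] 0.76 [ 0.5006 -0.2342  0.1083]
top vase [413.4, 303.5] 0.73 [ 0.2885 -0.3107  0.1156]
top vase [362.8, 163.4] 0.62 [ 0.666  -0.1994  0.064 ]
top plinth [294.8, 198.8] 0.79 [ 0.5678 -0.01    0.0841]
top plinth [194.4, 317.9] 0.62 [0.2541 0.2611 0.0743]
top plinth [385.7, 218.3] 0.28 [ 0.509  -0.2456  0.1207]
top bracket [443.7, 196.4] 0.73 [ 0.5761 -0.4313  0.0251]
top bracket [205.6, 223.8] 0.59 [0.5061 0.2367 0.0466]
scene vase_pin_top [346.9, 167.5] 0.63 [0.441  0.3882 0.0025]
scene vase_pin_top [103.0, 221.7] 0.62 [ 0.2789 -0.3148  0.1157]
scene vase_pin_top [190.3, 252.6] 0.6 [ 0.5045 -0.2448  0.1284]
scene plinth_pin_top [278.0, 141.1] 0.55 [0.2579 0.2665 0.0706]
scene plinth_pin_top [293.6, 228.8] 0.51 [ 0.5741 -0.0094  0.0855]
scene bracket_pi
[... 522 characters left out ...]
: 0.7, 'q': array([ 1.01548196e+00,  5.27450076e-01,  1.43267817e+00,  1.79501529e-05,
        1.18142467e+00, -1.78510162e-01]), 'joint_velocities': array([ 1.45096530e-03,  1.21081423e-03, -4.95419373e-06, -2.09198439e-03,
        1.99564005e-03,  2.74907226e-04]), 'joint_torque': array([-2.33766887e-04, -4.39874697e+01, -1.76949871e+01,  6.33694511e-02,
        5.04437252e-02, -2.93471862e-05]), 'position': array([0.2299351 , 0.58115105, 0.22258607]), 'tool_rot': array([ 1.87292860e-01,  9.82304120e-01,  2.15257192e-05, -6.22763647e-07]), 'ft_force': array([-0.6118583 , -0.40804182,  1.22866325]), 'moment': array([ 0.04319628, -0.05694758, -0.06943964]), 'grip_width': 0.08676479435264224}
```

View pictures.

View pics/top0.png

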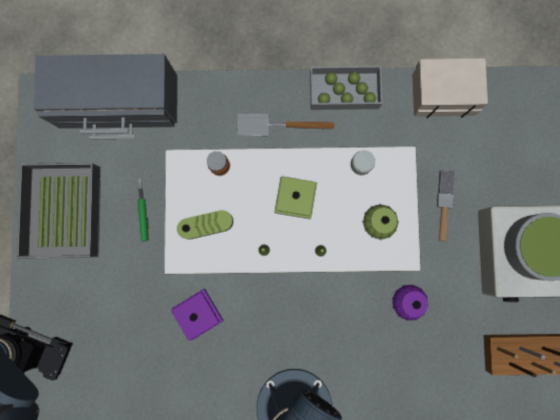

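View pics/scene0.png

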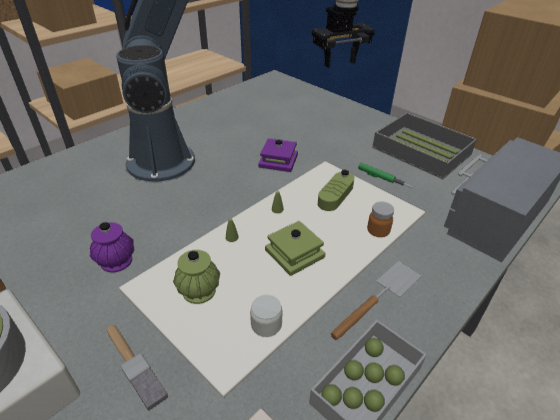

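```bash
python3 - <<'E'
import numpy as np
from h import onplane,world
for n in('top','scene'):
    c=dict(np.load(n+'0.npz'))
    # world map
    K=c['camera_matrix'];R=c['R'];t=c['t']
    v,u=np.mgrid[0:420,0:560]; z=c['z_map']
    P=np.stack([(u-K[0,2])/K[0,0]*z,(v-K[1,2])/K[1,1]*z,z],-1)
    W=(P-t)@R
    col=c['color'].astype(int)
    for nm,x,y,top in(('vase',.508,-.243,.106),('plinth',.576,-.009,.064),('bracket',.5015,.287,.046)):
        m=(np.hypot(W[...,0]-x,W[...,1]-y)<.03)&(z>0)
        m2=m&(col.max(-1)<75)&(W[...,2]>top+.005)
        w=W[m2]; 
        tp=w[w[:,2]>np.percentile(w[:,2],60)-.004]
        print(n,nm,len(w),'mean',w.mean(0).round(4),'zpct',np.percentile(w[:,2],[10,50,90]).round(4),'topmid',((tp.min(0)+tp.max(0))/2).round(4),np.ptp(tp,axis=0).round(4), 'px',u[m2].mean().round(1),v[m2].mean().round(1))
        g=m&(col[...,1]>col[...,0]+15)&(W[...,2]>top-.01); print('   wax z',np.median(W[g][:,2]).round(4), g.sum())
E
```

```text
top vase 45 mean [ 0.5056 -0.2419  0.1266] zpct [0.122  0.1269 0.1305] topmid [ 0.5056 -0.2423  0.1278] [0.0182 0.0168 0.0085] px 384.8 219.4
   wax z 0.1063 329
top plinth 38 mean [ 0.5789 -0.0127  0.0847] zpct [0.082  0.0847 0.0875] topmid [ 0.5782 -0.0134  0.0865] [0.0165 0.0162 0.0092] px 295.7 194.7
   wax z 0.0647 297
top bracket 44 mean [0.494  0.288  0.0666] zpct [0.0633 0.0665 0.0696] topmid [0.4938 0.2881 0.0684] [0.0166 0.0202 0.0096] px 185.5 228.0
   wax z 0.0463 234
scene vase 80 mean [ 0.5113 -0.2439  0.1257] zpct [0.1214 0.1265 0.1281] topmid [ 0.5085 -0.2428  0.1262] [0.0205 0.0199 0.0055] px 192.9 255.0
   wax z nan 0
scene plinth 57 mean [ 0.5846 -0.0149  0.0828] zpct [0.0793 0.0833 0.0853] topmid [ 0.5841 -0.0135  0.0848] [0.0184 0.0199 0.0099] px 295.3 233.0
   wax z nan 0
scene bracket 34 mean [0.5008 0.2861 0.064 ] zpct [0.0605 0.0646 0.0668] topmid [0.5    0.2887 0.065 ] [0.0161 0.0168 0.0076] px 344.6 172.1
   wax z nan 0
  return _methods._mean(a, axis=axis, dtype=dtype,
  ret = ret.dtype.type(ret / rcount)
```

>>> {"fn": "move_arm", "kwargs": {"rows": [15,-20,0,0,0,0,1,25,-30,0,0,0,0,1,25,-30,0,0,0,0,1,25,-30,0,0,0,0,1,25,-30,0,0,0,0,1,25,-30,0,0,0,0,1,25,-30,0,0,0,0,1,20,-35,0,0,0,0,1,20,-40,0,0,0,0,1,20,-40,0,0,0,0,1,20,-40,0,0,0,0,1,10,-40,0,0,0,0,1], "grip_force": 8}}

```text
time: 1.9
position: [0.487, 0.1844, 0.2229]
tool_rot: [0.188, 0.982, 0.0, 0.001]
ft_force: [0.5, 0.2, -0.2]
grip_width: 0.0027
```

>>> {"fn": "move_arm", "kwargs": {"rows": [10,-45,0,0,0,0,1,5,-45,0,0,0,0,1,5,-45,0,0,0,0,1,0,-45,0,0,0,0,1,0,-45,0,0,0,0,1,0,-45,0,0,0,0,1,0,-45,0,0,0,0,1,0,-40,0,0,0,0,1,0,-35,0,0,0,0,1,0,-20,0,0,0,0,1,0,0,0,0,0,0,1,0,0,0,0,0,0,1]}}

```text
time: 3.1
position: [0.5046, -0.2235, 0.2224]
tool_rot: [0.188, 0.982, 0.0, -0.0]
ft_force: [0.0, 0.4, -0.6]
grip_width: 0.0006
```

>>> {"fn": "move_arm", "kwargs": {"rows": [2,-10,-15,0,0,0,1,0,-8,-20,0,0,0,1,0,0,-20,0,0,0,1,0,0,-15,0,0,0,1,0,0,-8,0,0,0,1,0,0,0,0,0,0,1,0,0,0,0,0,0,1]}}

```text
time: 3.8
position: [0.5073, -0.2415, 0.1446]
tool_rot: [0.187, 0.982, -0.0, 0.0]
ft_force: [-0.3, -0.1, -0.0]
grip_width: 0.0008
```

```bash
python3 - <<'E'
from h import *
c=robot.camera('scene')
im=cv2.resize(c['color'][160:320,100:320,::-1],None,fx=3.5,fy=3.5,interpolation=cv2.INTER_CUBIC); cv2.imwrite('pics/v1.png',im)
o=robot.get_obs();print(o['position'],o['ft_force'],o['grip_width'])
E
```

```text
[ 0.50746581 -0.24183705  0.14503868] [0.00955022 0.2646386  0.62375815] 0.0004513358966872769
```

View pics/v1.png

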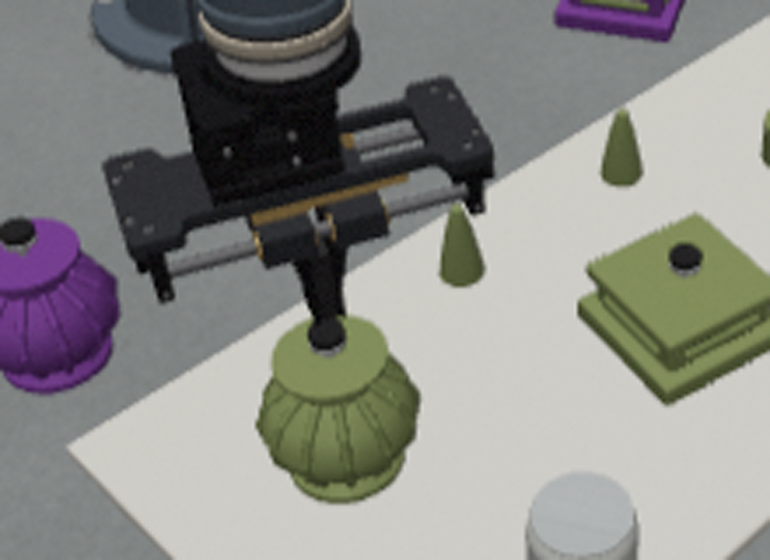

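>>> {"fn": "move_arm", "kwargs": {"rows": [0,0,-3,0,0,0,1,0,0,-3,0,0,0,1,0,0,-3,0,0,0,1,0,0,-3,0,0,0,1,0,0,-3,0,0,0,1,0,0,-2,0,0,0,1,0,0,-2,0,0,0,1,0,0,-2,0,0,0,1,0,0,-2,0,0,0,1,0,0,-2,0,0,0,1,0,0,0,0,0,0,1]}}

```text
time: 4.95
position: [0.5068, -0.2418, 0.1194]
tool_rot: [0.187, 0.982, 0.0, -0.0]
ft_force: [-0.3, 0.1, 2.0]
grip_width: 0.0003
```

>>> {"fn": "move_arm", "kwargs": {"rows": [0,0,-1,0,0,0,1,0,0,-1,0,0,0,1,0,0,0,0,0,0,1]}}

```text
time: 5.25
position: [0.5069, -0.2418, 0.1175]
tool_rot: [0.187, 0.982, 0.0, -0.0]
ft_force: [-0.7, 1.5, 4.4]
grip_width: 0.0005
```

>>> {"fn": "move_arm", "kwargs": {"rows": [0,0,-1,0,0,0,1,0,0,0,0,0,0,1]}}

```text
time: 5.45
position: [0.5069, -0.2418, 0.1169]
tool_rot: [0.187, 0.982, -0.0, -0.0]
ft_force: [-1.5, 1.3, 7.8]
grip_width: 0.0005
```

>>> {"fn": "move_arm", "kwargs": {"rows": [0,0,-0.7,0,0,0,1,0,0,0,0,0,0,1]}}

```text
time: 5.65
position: [0.5069, -0.2418, 0.1166]
tool_rot: [0.187, 0.982, -0.0, 0.0]
ft_force: [-2.7, 0.2, 8.7]
grip_width: 0.0006
```

>>> {"fn": "move_arm", "kwargs": {"rows": [0,0,-0.7,0,0,0,1,0,0,0,0,0,0,1]}}

```text
time: 5.85
position: [0.5069, -0.2418, 0.1162]
tool_rot: [0.187, 0.982, -0.0, 0.0]
ft_force: [-3.3, 1.2, 11.5]
grip_width: 0.0007
```

Stiffness of about 5 N/mm with force above 10 N: the pin is home. Now lifting straight up.

>>> {"fn": "move_arm", "kwargs": {"rows": [0,0,3,0,0,0,1,0,0,4,0,0,0,1,0,0,10,0,0,0,1,0,0,20,0,0,0,1,0,0,30,0,0,0,1,0,0,20,0,0,0,1,10,30,0,0,0,0,1,15,40,0,0,0,0,1,15,40,0,0,0,0,1,15,40,0,0,0,0,1,10,40,0,0,0,0,1,9,38,0,0,0,0,1]}}

```text
time: 7.05
position: [0.5816, -0.0121, 0.2025]
tool_rot: [0.187, 0.982, 0.0, 0.0]
ft_force: [0.8, 0.6, 0.5]
grip_width: 0.0002
```

```bash
cat > chk.py <<'E'
from h import *
import sys
tag=sys.argv[1]
o=robot.get_obs();print(o['time'],o['position'],o['ft_force'])
ref=dict(np.load('scene0.npz'))
for n in('top','scene'):
    c=snap(n,f'{tag}_{n}'); ref=dict(np.load(n+'0.npz'))
    K=c['camera_matrix'];R=np.array(c['R']);t=np.array(c['t'])
    v,u=np.mgrid[0:420,0:560]
    out=[]
    for cc in(ref,c):
        z=cc['z_map'];P=np.stack([(u-K[0,2])/K[0,0]*z,(v-K[1,2])/K[1,1]*z,z],-1);W=(P-t)@R
        col=cc['color'].astype(int); d=[]
        for nm,x,y,top in(('vase',.507,-.242,.106),('plinth',.581,-.013,.064),('bracket',.497,.288,.046)):
            m=(np.hypot(W[...,0]-x,W[...,1]-y)<.016)&(z>0)&(col.max(-1)<75)&(W[...,2]>top+.004)&(W[...,2]<top+.03)
            w=W[m]; 
            d.append((nm,len(w),np.median(w,0).round(4).tolist() if len(w) else None, [round(u[m].mean(),1),round(v[m].mean(),1)] if len(w) else None))
        out.append(d)
    for a,b in zip(*out): print(n,'before',a,'now',b)
s=cv2.imread(f'pics/{tag}_scene.png')[120:320,80:400]
cv2.imwrite(f'pics/{tag}_crop.png',cv2.resize(s,None,fx=2.5,fy=2.5,interpolation=cv2.INTER_CUBIC))
E
python3 chk.py a
```

```text
7.05 [ 0.58164353 -0.0120654   0.20248446] [0.78125352 0.57367514 0.4679574 ]
top before ('vase', 45, [0.5065, -0.2418, 0.1269], [np.float64(384.8), np.float64(219.4)]) now ('vase', 40, [0.5048, -0.2416, 0.1185], [np.float64(384.2), np.float64(219.9)])
top before ('plinth', 38, [0.5784, -0.0134, 0.0847], [np.float64(295.7), np.float64(194.7)]) now ('plinth', 1, [0.5757, -0.0053, 0.0826], [np.float64(293.0), np.float64(196.0)])
top before ('bracket', 44, [0.4939, 0.288, 0.0665], [np.float64(185.5), np.float64(228.0)]) now ('bracket', 37, [0.4939, 0.288, 0.0677], [np.float64(185.5), np.float64(227.8)])
scene before ('vase', 80, [0.5121, -0.2438, 0.1265], [np.float64(192.9), np.float64(255.0)]) now ('vase', 76, [0.512, -0.2443, 0.1171], [np.float64(193.4), np.float64(258.1)])
scene before ('plinth', 57, [0.5846, -0.0159, 0.0833], [np.float64(295.3), np.float64(233.0)]) now ('plinth', 55, [0.5852, -0.0161, 0.083], [np.float64(295.2), np.float64(233.1)])
scene before ('bracket', 34, [0.5006, 0.2856, 0.0646], [np.float64(344.6), np.float64(172.1)]) now ('bracket', 33, [0.501, 0.2851, 0.0652], [np.float64(344.7), np.float64(172.1)])
```

View pics/a_crop.png

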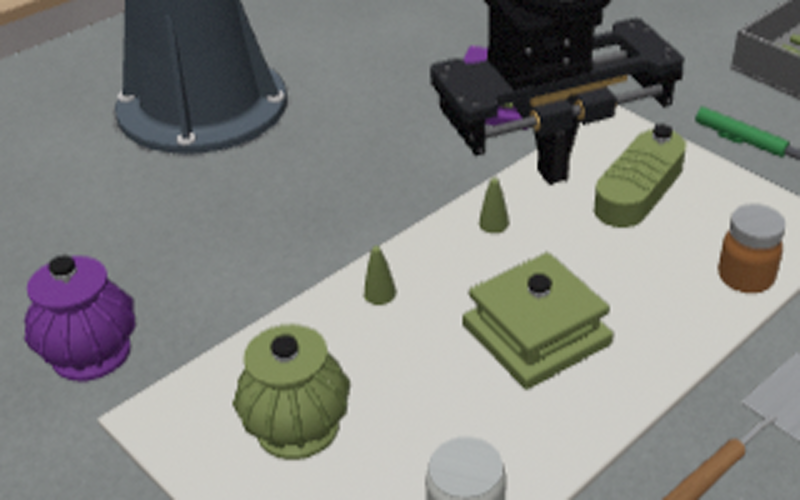

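Vase pin's cap (crop 284,345) sits on the wax, measured at 0.118 m, so it is home; the vase hasn't moved. The plinth is next, with its pin still proud at (540,284).

>>> {"fn": "move_arm", "kwargs": {"rows": [0,-1,-20,0,0,0,1,0,0,-30,0,0,0,1,0,0,-25,0,0,0,1,0,0,-15,0,0,0,1,0,0,-8,0,0,0,1,0,0,-4,0,0,0,1,0,0,0,0,0,0,1]}}

```text
time: 7.85
position: [0.5811, -0.0153, 0.1003]
tool_rot: [0.187, 0.982, -0.0, 0.0]
ft_force: [0.0, -0.4, 0.6]
grip_width: 0.0005
```

>>> {"fn": "move_arm", "kwargs": {"rows": [0,0,-3,0,0,0,1,0,0,-3,0,0,0,1,0,0,-3,0,0,0,1,0,0,-3,0,0,0,1,0,0,-3,0,0,0,1,0,0,-3,0,0,0,1,0,0,-2,0,0,0,1,0,0,-2,0,0,0,1,0,0,0,0,0,0,1]}}

```text
time: 8.75
position: [0.581, -0.0148, 0.0781]
tool_rot: [0.187, 0.982, 0.0, 0.0]
ft_force: [-0.9, 0.9, 3.0]
grip_width: 0.0006
```

>>> {"fn": "move_arm", "kwargs": {"rows": [0,0,-1,0,0,0,1,0,0,-1,0,0,0,1,0,0,-0.5,0,0,0,1,0,0,0,0,0,0,1]}}

```text
time: 9.15
position: [0.581, -0.0148, 0.0757]
tool_rot: [0.187, 0.982, 0.0, 0.0]
ft_force: [0.1, 0.2, 4.1]
grip_width: 0.0002
```

>>> {"fn": "move_arm", "kwargs": {"rows": [0,0,-1,0,0,0,1,0,0,0,0,0,0,1]}}

```text
time: 9.35
position: [0.581, -0.0149, 0.075]
tool_rot: [0.187, 0.982, -0.0, 0.0]
ft_force: [-1.6, 0.4, 6.9]
grip_width: 0.0005
```

>>> {"fn": "move_arm", "kwargs": {"rows": [0,0,-0.5,0,0,0,1,0,0,0,0,0,0,1]}}

```text
time: 9.55
position: [0.581, -0.0148, 0.0748]
tool_rot: [0.187, 0.982, -0.0, 0.0]
ft_force: [-1.6, 0.0, 7.4]
grip_width: 0.0007
```

>>> {"fn": "move_arm", "kwargs": {"rows": [0,0,-1,0,0,0,1,0,0,0,0,0,0,1]}}

```text
time: 9.75
position: [0.581, -0.0149, 0.0742]
tool_rot: [0.187, 0.982, -0.0, 0.0]
ft_force: [-2.6, 0.2, 10.6]
grip_width: 0.0008
```

>>> {"fn": "move_arm", "kwargs": {"rows": [0,0,3,0,0,0,1,0,0,4,0,0,0,1,0,0,15,0,0,0,1,0,0,30,0,0,0,1,0,0,30,0,0,0,1,0,0,15,0,0,0,1,-10,33,0,0,0,0,1,-14,45,0,0,0,0,1,-15,45,0,0,0,0,1,-15,45,0,0,0,0,1,-15,45,0,0,0,0,1,-10,45,0,0,0,0,1]}}

```text
time: 10.95
position: [0.5003, 0.2446, 0.1697]
tool_rot: [0.187, 0.982, -0.0, -0.001]
ft_force: [0.3, -0.7, -0.8]
grip_width: 0.0004
```

```bash
python3 chk.py b
```

```text
10.95 [0.500323   0.24460439 0.16967939] [ 0.3005718  -0.67394941 -0.78195359]
top before ('vase', 45, [0.5065, -0.2418, 0.1269], [np.float64(384.8), np.float64(219.4)]) now ('vase', 40, [0.5047, -0.2415, 0.1185], [np.float64(384.2), np.float64(219.8)])
top before ('plinth', 38, [0.5784, -0.0134, 0.0847], [np.float64(295.7), np.float64(194.7)]) now ('plinth', 37, [0.5789, -0.0135, 0.0765], [np.float64(295.5), np.float64(195.1)])
top before ('bracket', 44, [0.4939, 0.288, 0.0665], [np.float64(185.5), np.float64(228.0)]) now ('bracket', 0, None, None)
scene before ('vase', 80, [0.5121, -0.2438, 0.1265], [np.float64(192.9), np.float64(255.0)]) now ('vase', 78, [0.5118, -0.2442, 0.1173], [np.float64(193.3), np.float64(258.1)])
scene before ('plinth', 57, [0.5846, -0.0159, 0.0833], [np.float64(295.3), np.float64(233.0)]) now ('plinth', 54, [0.5851, -0.0145, 0.0744], [np.float64(295.2), np.float64(235.8)])
scene before ('bracket', 34, [0.5006, 0.2856, 0.0646], [np.float64(344.6), np.float64(172.1)]) now ('bracket', 34, [0.5011, 0.2857, 0.064], [np.float64(344.6), np.float64(172.1)])
```

View pics/b_crop.png

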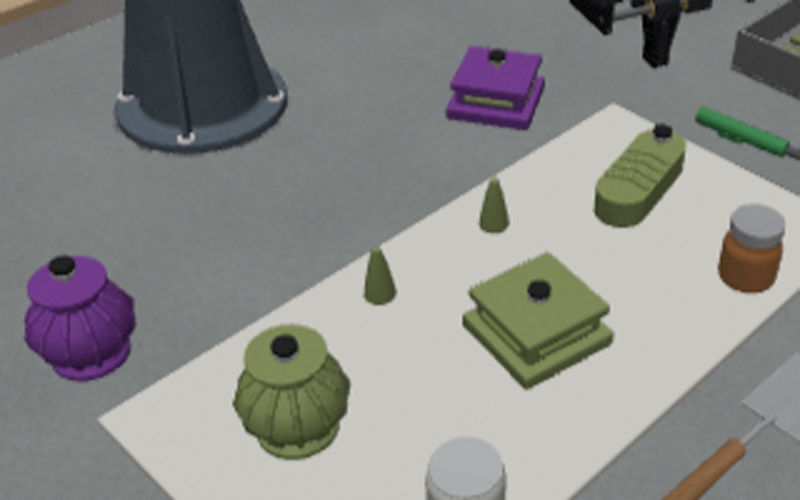

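Plinth pin (crop 540,291) is now seated, at about 0.076 m. Bracket next, its pin still proud at (662,131).

>>> {"fn": "move_arm", "kwargs": {"rows": [-3,25,0,0,0,0,1,-2,19,0,0,0,0,1,0,0,-15,0,0,0,1,0,0,-25,0,0,0,1,0,0,-25,0,0,0,1,0,0,-15,0,0,0,1,0,0,-7,0,0,0,1,0,0,0,0,0,0,1]}}

```text
time: 11.85
position: [0.4965, 0.2863, 0.082]
tool_rot: [0.188, 0.982, -0.001, -0.001]
ft_force: [-0.3, -0.5, 0.0]
grip_width: 0.0002
```

```bash
python3 - <<'E'
from h import *
c=robot.camera('scene')
im=cv2.resize(c['color'][80:240,240:440,::-1],None,fx=3.5,fy=3.5,interpolation=cv2.INTER_CUBIC); cv2.imwrite('pics/b2.png',im)
E
```

```text
(no output)
```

View pics/b2.png

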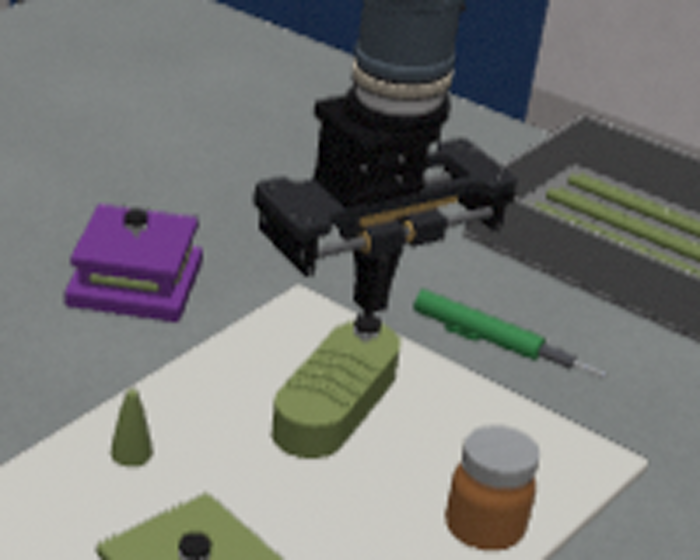

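The fingers (crop 370,305) are over the bracket pin (368,325), clear of everything else.

>>> {"fn": "move_arm", "kwargs": {"rows": [0,0,-3,0,0,0,1,0,0,-3,0,0,0,1,0,0,-3,0,0,0,1,0,0,-3,0,0,0,1,0,0,-3,0,0,0,1,0,0,-3,0,0,0,1,0,0,-2,0,0,0,1,0,0,-2,0,0,0,1,0,0,0,0,0,0,1]}}

```text
time: 12.8
position: [0.497, 0.2872, 0.0612]
tool_rot: [0.187, 0.982, 0.0, 0.0]
ft_force: [-0.1, -0.1, 3.0]
grip_width: 0.0005
```

>>> {"fn": "move_arm", "kwargs": {"rows": [0,0,-1,0,0,0,1,0,0,-1,0,0,0,1,0,0,-0.5,0,0,0,1,0,0,0,0,0,0,1]}}

```text
time: 13.2
position: [0.497, 0.2872, 0.0586]
tool_rot: [0.187, 0.982, 0.0, 0.0]
ft_force: [-0.8, 0.5, 3.9]
grip_width: 0.0005
```

>>> {"fn": "move_arm", "kwargs": {"rows": [0,0,-1,0,0,0,1,0,0,-0.5,0,0,0,1,0,0,0,0,0,0,1]}}

```text
time: 13.5
position: [0.497, 0.2872, 0.0573]
tool_rot: [0.187, 0.982, 0.0, 0.0]
ft_force: [-1.5, -0.0, 5.2]
grip_width: 0.0005
```

>>> {"fn": "move_arm", "kwargs": {"rows": [0,0,-1,0,0,0,1,0,0,0,0,0,0,1]}}

```text
time: 13.7
position: [0.497, 0.2872, 0.0567]
tool_rot: [0.187, 0.982, 0.0, 0.0]
ft_force: [-2.0, -0.5, 8.8]
grip_width: 0.0004
```

>>> {"fn": "move_arm", "kwargs": {"rows": [0,0,-0.8,0,0,0,1,0,0,0,0,0,0,1]}}

```text
time: 13.9
position: [0.497, 0.2872, 0.0563]
tool_rot: [0.187, 0.982, 0.0, 0.0]
ft_force: [-3.0, -0.6, 10.5]
grip_width: 0.0004
```

>>> {"fn": "move_arm", "kwargs": {"rows": [0,0,3,0,0,0,1,0,0,4,0,0,0,1,0,0,15,0,0,0,1,0,0,30,0,0,0,1,0,0,40,0,0,0,1,0,0,40,0,0,0,1,-10,40,20,0,0,0,1,-20,45,0,0,0,0,1,-20,40,0,0,0,0,1,-10,25,0,0,0,0,1,0,0,0,0,0,0,1,0,0,0,0,0,0,1]}}

```text
time: 15.1
position: [0.4365, 0.4371, 0.2067]
tool_rot: [0.186, 0.982, -0.001, -0.0]
ft_force: [0.1, -0.3, 0.2]
grip_width: 0.0004
```

```bash
python3 chk.py c
```

```text
15.1 [0.43646351 0.43711602 0.20672077] [ 0.10030427 -0.33364662  0.18078814]
top before ('vase', 45, [0.5065, -0.2418, 0.1269], [np.float64(384.8), np.float64(219.4)]) now ('vase', 42, [0.5049, -0.2417, 0.1182], [np.float64(384.1), np.float64(219.8)])
top before ('plinth', 38, [0.5784, -0.0134, 0.0847], [np.float64(295.7), np.float64(194.7)]) now ('plinth', 36, [0.5793, -0.0123, 0.0764], [np.float64(295.5), np.float64(195.1)])
top before ('bracket', 44, [0.4939, 0.288, 0.0665], [np.float64(185.5), np.float64(228.0)]) now ('bracket', 39, [0.4944, 0.2883, 0.0583], [np.float64(186.2), np.float64(228.0)])
scene before ('vase', 80, [0.5121, -0.2438, 0.1265], [np.float64(192.9), np.float64(255.0)]) now ('vase', 79, [0.5116, -0.2443, 0.1172], [np.float64(193.3), np.float64(258.2)])
scene before ('plinth', 57, [0.5846, -0.0159, 0.0833], [np.float64(295.3), np.float64(233.0)]) now ('plinth', 56, [0.5842, -0.0143, 0.0746], [np.float64(295.2), np.float64(235.5)])
scene before ('bracket', 34, [0.5006, 0.2856, 0.0646], [np.float64(344.6), np.float64(172.1)]) now ('bracket', 33, [0.5004, 0.2857, 0.0567], [np.float64(344.3), np.float64(174.4)])
```

View pics/c_crop.png

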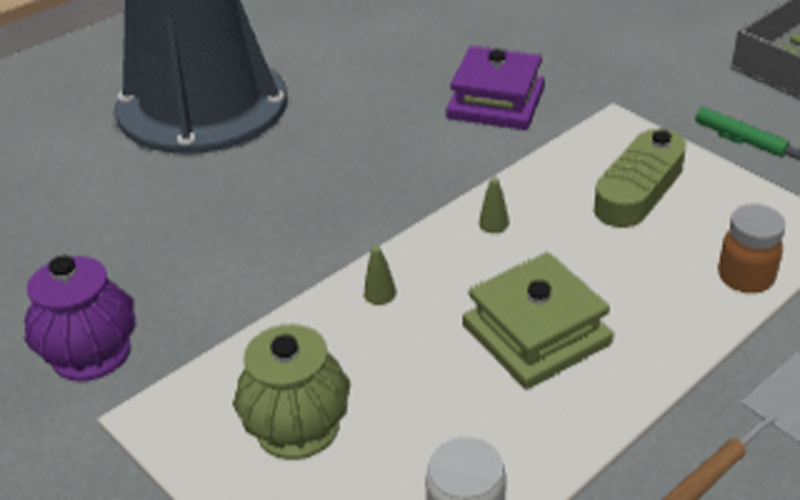

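View pics/c_top.png

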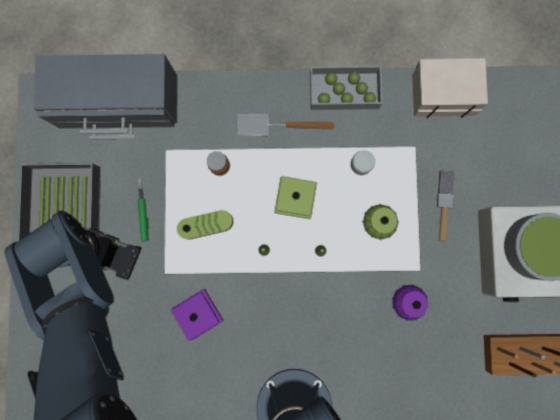

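All three caps sit at their home heights in both views (top camera 0.118, 0.076 and 0.058 m), and everything else is where it was.

```bash
python3 -c "
from rig import robot
print(robot.hand_in())"
```

```text
the job is handed in; nothing more can be done
None
```

All three pins are home, tapped with the shut fingertips in the order vase, plinth, bracket. I pressed at 30 mm/s or less, slowing to about 10 mm/s or less at the end. I stopped at 11.5 N, 10.6 N and 10.5 N, well above the 4 N sliding friction, with the force rising against the stop each time. The job was handed in at about 15 s with the arm well clear and no force on it.

| Pin | Home height (m) | Top camera (m) | Scene camera (m) |
|---|---|---|---|
| vase | 0.118 | 0.118 | 0.117 |
| plinth | 0.076 | 0.076 | 0.075 |
| bracket | 0.058 | 0.058 | 0.057 |

- **Camera agreement:** the scene camera reads about 1 mm low, within its calibration. The two cameras also differ by 5–7 mm in x on the pin positions, so I aimed between them and checked the fingers by picture over the vase and bracket.
- **Patterns and bystanders:** the pins' positions differed by no more than about 2 mm before and after, which is measurement noise. The bystanders and purple look-alikes look untouched in the last pictures.
- **Sideways force:** up to about 3 N was felt on each press, with no shift seen.

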